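# Lock a practice block into its suturing holder

### The arm

A 7-joint arm with a two-finger parallel gripper is mounted at the origin on the work surface. World frame = base frame: x ahead of the robot, y to its left, z up, the work surface at z = 0. Lengths are in m, angles in rad, forces in N, time in s.
With the tool pointing down it reaches from about 0.4 to 0.85 m from the base axis. Payload 4.5 kg.
Tool frame: the origin (TCP) lies between the finger pads; the fingertips stand 11 mm ahead of it and the grasp point (between the pads) lies 8 mm behind it (r.tip_reach is the distance from the TCP to the fingertips, in m); x points along the fingers, y is the direction in which the jaws open and shut, and the axes are right-handed (so a half turn about x gives the same grasp; the last joint's range is limited). The gripper opens to 88 mm and grips with 3 to 60 N. Pads are 18 mm wide; open, the fingers measure 123 mm over their backs; the gripper's body (75 mm by 187 mm) begins 45 mm behind the grasp point.
Start: joints at [1.205, 0.689, -0.195, 1.565, 0.157, 0.902, -0.215], TCP at [0.243, -0.576, 0.226] pointing down, gripper open.
Joint ranges: [-3.01, 3.01], [-0.46, 2.08], [-1.47, 1.51], [0.13, 2.56], [-1, 4.14], [0.04, 2.09], [-2.66, 2.66]. Speed limits (rad/s): [2.57, 2.57, 3.14, 3.14, 3.14, 3.14, 3.14].

### API

Orientations are given as a unit quaternion [x, y, z, w].
In Python, from plant import r gives the robot as it stands.
- The arm moves only by the tool drive_tool, never from a script. Its argument "deltas" is a list of rows, each a list of 3 entries, a list of its own where there are three numbers: the turn, a rotation vector about the tool's x, y, z in degrees, then the shift along the tool's x, y, z in cm, then the finger opening in cm, from 0 to 8.81. A call has 1 to 12 rows; each row shifts and turns the commanded pose from where the row before left it, along the tool's axes as they then stand; what a row does not reach is not made up. A row lasts 1/12 s, in which the tool goes at most 41.7 mm and 7.16 degrees, less where a joint would pass 70% of its speed; a pose out of reach is approached as far as the arm can. A call is refused whole if a number of a shift passes 4.17 or a number of a turn 7.16, either way. A call with a gripper value outside its range is refused whole. The fingers move at their own pace and stop on an object; "force" is the grip in N (left out, the last holds). Time passes only in rows, so rows that do not move let the fingers close. It gives the time, the measured TCP pose, the force and the opening at its end, in the units of the state.
- r.get_state(): the state, without advancing time (a new reading comes with each control period).
- r.snapshot(name): name is "side" or "top"; returns a dict with "color" (384x512x3 uint8, red, green, blue), "fov_y" (degrees; the focal length in pixels is half the picture's height over the tangent of half this angle, whatever the lens; pixels are square), "cx", "cy" (the principal point, pixels), "extrinsics" (4x4, takes a point from world to camera coordinates). Camera axes: x right, y up, looking along -z (the intrinsics and any distortion apply to the point x, -y, -z); pixel columns grow to the right and rows downward; lengths in m; the calibration is good to about 2 mm. A picture is of the moment at which its call begins. There is no depth.
- r.finish_job(): hands the job in, once; it reports no verdict.
The state is a dict: "clock": time; "q": joint angles; "qd": joint speeds; "joint_torque": joint torques, N m; "tool_pos": TCP position; "eef_rot": TCP orientation; "contact_force": force on the tool from outside, world axes, zero at the start; "moment": the same for the moment, N m; "opening": opening from 0.0 (shut) to 1.0 (fully open).
Only numpy, scipy, OpenCV 4.12 (cv2) and the standard library are available. Lean on these libraries where they do the work, as an engineer would, in place of code of your own. Each camera call takes 0.05 s, during which the arm holds its last target. There are 200 camera calls.

### The job

Get the practice block ready for the suturing class: push the sliding jaw of the holder towards the fixed jaw until its spring catch snaps in and it is fully home with the block held between the jaws, then turn the black ball knob on it clockwise until it is fully tight at its stop. The jaw must stay home while you turn the knob; leave the block in its place and do not disturb the other things on the table.

Things in the scene. Friction and masses are not known exactly. Their poses are not given: they have to be found in the camera images.
- holder: The holder, fixed to the table: a flat aluminium base plate 150 mm (its x) by 300 mm (its y), 12 mm thick; origin at the centre of its underside. A wing of the same thickness carries on from its -x edge to x = -110 mm (y -135 to 15). A small plunger housing (24 mm, up to z = 32 mm) sits on the +x edge at y = -20 mm. Two white jaws stand on it, both with their tops at z = 50 mm.
- fixed_jaw (a point): Middle of the inner face of the fixed white jaw (90 mm along x, 20 mm thick), at y = 115 mm in the holder's frame, 19 mm above the plate.
- carriage (a joint): Travel of the sliding jaw along the holder's +y, in m: 0 = fully back, 0.045 = fully home (hard stop). Starts between 0 and 0.012. Friction about 2 N; a spring catch resists with about 9 N more from 0.032 on, then past 0.040 it snaps the jaw forward by itself and holds it home with about 8 N.
- jaw_back (a point): Point to push along the holder's +y: on the back (-y) face of the sliding white jaw (90 mm along x, 16 mm thick, 38 mm high above the plate), 28 mm above the plate's top and 15 mm to +x of the jaw's middle. Moves with the jaw; axes as the holder's. Free room behind it. From the jaw's -x side a foot, 34 mm wide and 20 mm high, reaches out and carries the ball knob.
- ball_center (a point): Centre of the smooth black ball, 40 mm across, on a 12 mm stem, 81 mm above the table; moves and turns with jaw and knob. Its z axis is the turning axis, out of the ball away from the foot, leaning 0.40 rad (23 degrees) from vertical towards the holder's -x. Stem bare for 19 mm below the ball. Slippery (friction about 0.45): grip across its widest part with 30 N or more, turn about its own axis.
- lock_knob (a joint): Angle of the ball knob in rad, growing clockwise as seen looking at the ball from outside along its axis. Starts between 0 and 0.5; 3.0 = fully tight (hard stop), so it takes several grasps. Steady friction of about 0.18 N m; stays where it is left.
- block_center (a point): Centre of the loose, rigid practice block, 80 mm (its x) by 120 mm (its y) by 30 mm high, red, yellow and skin-coloured layers, about 0.25 kg, lying on the plate between the jaws. With the jaw home the gap between the jaws is 122 mm and the block's centre is at y = 53 to 55 mm in the holder's frame.
- needle_holder: Bystander: steel needle holder, 150 mm, lying on the table; origin under its middle.
- scissors: Bystander: steel scissors, 130 mm, lying on the table; origin under the middle.
- tweezers: Bystander: steel tweezers, 130 mm, lying on the table; origin under the middle.
- phone: Bystander: black phone 75 x 155 x 9 mm, lying on the table; origin under its centre.
- dish: Bystander: steel bowl, 110 mm wide, 35 mm high; origin under its centre.
- spray: Bystander: blue bottle with white cap, 50 mm diameter, 130 mm high; origin under its centre.
- pot: Bystander: clear specimen pot with a white lid, 56 mm diameter, 60 mm high; origin under its centre.
- block: The same practice block; origin at the centre of its underside.
Things that resemble listed ones, but are neither listed nor needed, are in the scene too. Leave any blue or green look-alike of the block alone.

How it is judged:
By the outcome, as a careful person would: the job done as asked, in the order asked, and still so for the second after the job is handed in, with the robot touching nothing.
It also fails if it takes over 72 s, if anything falls off the work surface, if the arm or the gripper's body presses on something with over 40 N, if the wrist force passes 120 N, or if a joint passes its speed limit or range.

## Working session

There is one attempt and no reset: what is moved stays moved. The work goes in short steps, Python scripts to look and compute and a tool call to move; the robot and the scene stay as the last step left them, time stands still between calls to the robot, and variables do not carry over. Pictures are saved under pics/ and viewed, about 8 in all and at most 12, crops included, and the job is handed in when it is done.

Besides the shell and the picture viewer there is one more tool, called after "Call:" as name(argument=value, ...), one argument or row to a line, values as JSON. drive_tool: Moves the arm, as the interface text tells. Its arguments: {"type":"object","properties":{"deltas":{"type":"array","items":{"type":"array"}},"force":{"type":"number"}},"required":["deltas"]}

```bash
ls; mkdir -p pics; python3 - <<'E'
from plant import r
import cv2,numpy as np
for n in("side","top"):
    s=r.snapshot(n); cv2.imwrite(f"pics/{n}0.png",cv2.resize(s["color"][:,:,::-1],None,fx=1.5,fy=1.5,interpolation=cv2.INTER_CUBIC))
    np.save(f"pics/{n}0.npy",s["color"]);print(n,s["fov_y"],s["cx"],s["cy"],np.round(s["extrinsics"],4).tolist(),[k for k in s])
print(r.get_state())
E
```

```text
pics
side 51.118145239221185 255.97126450129548 190.5300495119568 [[-0.9841, -0.1772, 0.0155, 0.5767], [0.1356, -0.6912, 0.7098, -0.1337], [-0.1151, 0.7006, 0.7042, -1.3507], [0.0, 0.0, 0.0, 1.0]] ['color', 'fov_y', 'cx', 'cy', 'extrinsics']
top 55.392621739563396 260.2978911361988 198.7951864627724 [[0.0127, -0.9997, 0.0197, -0.0288], [0.9965, 0.0143, 0.0821, -0.5778], [-0.0824, 0.0186, 0.9964, -1.0919], [0.0, 0.0, 0.0, 1.0]] ['color', 'fov_y', 'cx', 'cy', 'extrinsics']
{'clock': 0.1, 'q': array([ 1.20480712,  0.68988549, -0.19448719,  1.56623596,  0.15730708,
        0.90251015, -0.21509201]), 'qd': array([-0.00043894, -0.00204151, -0.00026489, -0.00211886, -0.00074035,
       -0.00037796,  0.00083699]), 'joint_torque': array([-3.68186011e-03, -5.28496563e+01, -1.27180796e+00, -1.53836435e+01,
       -5.25408739e-02,  1.92290856e-03,  2.36252174e-05]), 'tool_pos': array([ 0.24297464, -0.57519743,  0.22539964]), 'eef_rot': array([-0.69285468, -0.14098794,  0.69318908, -0.13987027]), 'contact_force': array([-0.02717811, -0.75001491,  0.5880006 ]), 'moment': array([0.04362569, 0.02044671, 0.02090582]), 'opening': 0.9964985204156909}
```

View pics/top0.png

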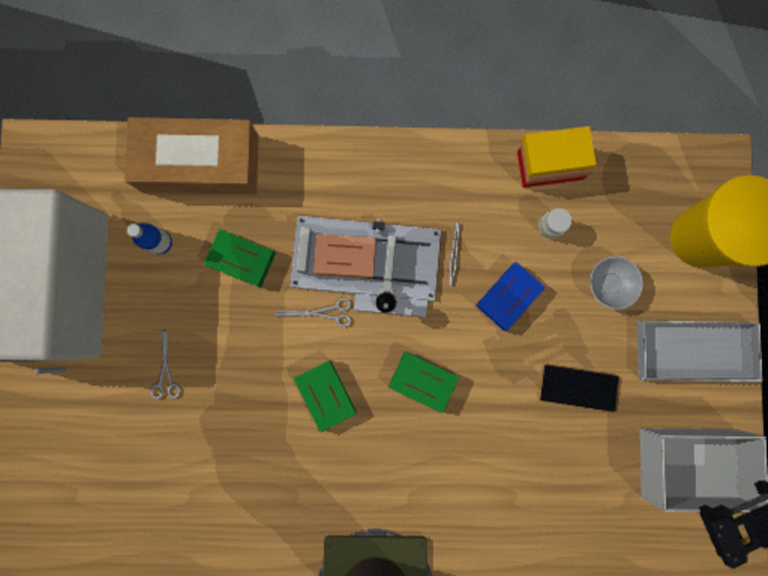

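View pics/side0.png

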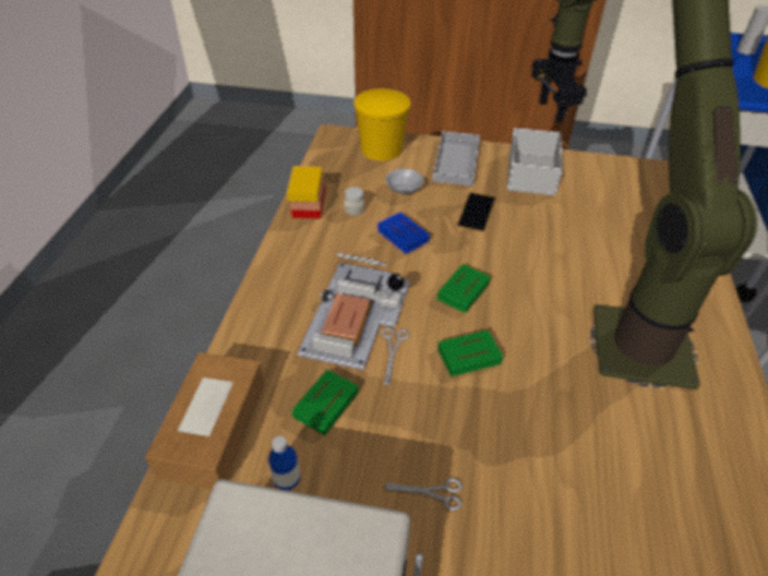

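The pictures show the holder with its fixed jaw at left (top 303,245), the sliding jaw at (390,260), the ball at (386,302) and the red block at (343,255). The side view has the ball at (396,282). There is only one skin-coloured block, and the look-alikes are blue or green. Holder +y is close to world +y, and scissors or a needle holder lie close by on the -x side.

```bash
cat > h.py <<'E'
import numpy as np,cv2
from plant import r
def cam(s):
    f=192/np.tan(np.radians(s["fov_y"])/2);E=s["extrinsics"];return f,s["cx"],s["cy"],E[:3,:3],E[:3,3]
def ray(s,u,v):
    f,cx,cy,R,t=cam(s);d=R.T@np.array([(u-cx)/f,-(v-cy)/f,-1]);return -R.T@t,d/np.linalg.norm(d)
def plane(s,u,v,z):
    o,d=ray(s,u,v);return o+d*(z-o[2])/d[2]
def tri(a,b):
    (o1,d1),(o2,d2)=a,b
    k=np.linalg.lstsq(np.c_[d1,-d2],o2-o1,rcond=None)[0];p,q=o1+k[0]*d1,o2+k[1]*d2
    return (p+q)/2,np.linalg.norm(p-q)
def proj(s,p):
    f,cx,cy,R,t=cam(s);c=R@np.array(p)+t;return np.array([cx+f*c[0]/-c[2],cy-f*c[1]/-c[2]])
def ball(s,u,v,w=14,th=45):
    m=(s["color"].max(2)<th).astype(np.uint8);k=np.zeros_like(m);k[int(v)-w:int(v)+w,int(u)-w:int(u)+w]=1
    n,l,st,c=cv2.connectedComponentsWithStats(m*k,connectivity=4);i=1+np.argmax(st[1:,4]);return c[i],st[i]
E
python3 - <<'E'
from h import *
T,S=r.snapshot("top"),r.snapshot("side")
a,sa=ball(T,386/1.5,302/1.5);b,sb=ball(S,396/1.5,282/1.5);print(a,sa,b,sb)
print("ball",tri(ray(T,*a),ray(S,*b)))
c=np.array([plane(T,u/1.5,v/1.5,.012)[:2] for u,v in[(299,216),(441,229),(437,300),(291,288)]])
print(c.round(4),c.mean(0),np.linalg.norm(c-np.roll(c,-1,0),axis=1))
for n,s,x,y,w,h in(("T",T,185,135,120,85),("S",S,190,165,95,85)):
    im=s["color"][y:y+h,x:x+w,::-1];cv2.imwrite(f"pics/c{n}.png",cv2.resize(im,None,fx=6,fy=6,interpolation=cv2.INTER_CUBIC))
E
```

```text
[257.03305785 200.98347107] [251 195  13  13 121] [263.171875 188.125   ] [259 183  10  10  64]
ball (array([ 0.5656173 , -0.01065206,  0.08171345]), np.float64(0.0025180104135954402))
[[ 0.7475  0.1707]
 [ 0.7251 -0.1246]
 [ 0.5768 -0.1171]
 [ 0.5972  0.1831]] [0.66163987 0.02800706] [0.29616132 0.14855021 0.30092288 0.15082704]
```

View pics/cT.png

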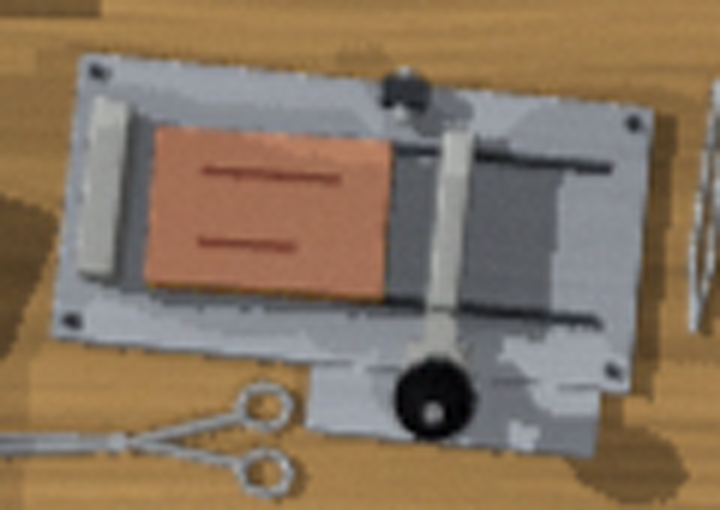

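View pics/cS.png

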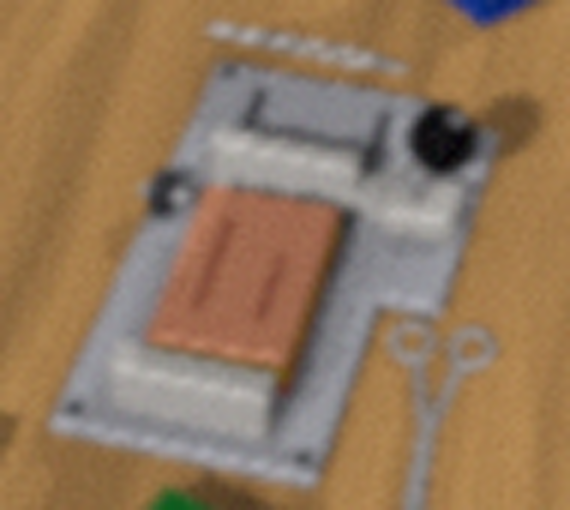

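The crops confirm it. The holder yaws about -4°, and the only skin-coloured block lies between the white jaws. The sliding jaw's back edge runs from about crop (474,130) to (456,340). The ball at crop (435,398) triangulates to a height of 82 mm, against 81 given. Next I work out the push move.

```bash
cat >> h.py <<'E'
from scipy.spatial.transform import Rotation as Ro
def hold(s,px):  # corners: fit holder pose (2D) from top-plate corners
    c=np.array([plane(s,u,v,.012)[:2] for u,v in px]);m=np.array([[.075,.15],[.075,-.15],[-.075,-.15],[-.075,.15]])
    a=c-c.mean(0);th=np.arctan2((m[:,0]*a[:,1]-m[:,1]*a[:,0]).sum(),(m*a).sum());return c.mean(0),th,a
def toolR(xdir,ydir):
    x=np.array(xdir)/np.linalg.norm(xdir);y=np.array(ydir)-np.dot(ydir,x)*x;y/=np.linalg.norm(y);return np.c_[x,y,np.cross(x,y)]
def plan(p,R):
    st=r.get_state();R0=Ro.from_quat(st["eef_rot"]).as_matrix()
    print("t",round(st["clock"],2),"pos",st["tool_pos"].round(4),"q",st["q"].round(2),"F",st["contact_force"].round(1),"open",round(st["opening"],3))
    print("rotvec deg (tool)",np.degrees(Ro.from_matrix(R0.T@R).as_rotvec()).round(1))
    d=np.array(p)-st["tool_pos"];print("shift cm in present tool",(100*R0.T@d).round(2),"in target tool",(100*R.T@d).round(2))
E
python3 - <<'E'
from h import *
T=r.snapshot("top")
px=[(185+u/6,135+v/6) for u,v in[(82,57),(652,107),(628,390),(53,338)]]
c,th,a=hold(T,px);print("holder",c,th,a.round(3).tolist())
H=np.array([[np.cos(th),-np.sin(th)],[np.sin(th),np.cos(th)]])
inv=lambda p:H.T@(np.array(p[:2])-c)
for n,u,v,z in(("back",474,135,.05),("back",457,335,.05),("front",446,130,.05),("fixin",128,105,.05),("fixin",114,275,.05),("blk",157,127,.042),("blk",392,140,.042),("blk",384,298,.042),("blk",146,282,.042)):
    print(n,inv(plane(T,185+u/6,135+v/6,z)).round(4))
print("ball",inv([.5656,-.0107]))
# push pose: x=+15mm, finger back (17.5mm) behind y=-0.068
p=np.r_[c+H@[.015,-.105],.041];yh=np.r_[H[:,1],0]
print("target",p)
for s in(1,-1): plan(p,toolR([0,0,-1],s*yh))
R0=Ro.from_quat(r.get_state()["eef_rot"]).as_matrix();print(R0.round(3))
E
```

```text
holder [0.66159467 0.0302045 ] -0.07441887218801929 [[0.084, 0.143], [0.063, -0.154], [-0.085, -0.142], [-0.062, 0.153]]
back [ 0.0436 -0.0572]
back [-0.0576 -0.0575]
front [ 0.0448 -0.043 ]
fixin [0.043  0.1166]
fixin [-0.0429  0.115 ]
blk [0.0347 0.1022]
blk [ 0.0388 -0.0163]
blk [-0.0414 -0.0195]
blk [-0.0441  0.0999]
ball [-0.09268772 -0.04792851]
target [ 0.66874639 -0.07562013  0.041     ]
t 0.25 pos [ 0.2432 -0.5755  0.2258] q [ 1.2   0.69 -0.19  1.57  0.16  0.9  -0.22] F [-0.7  0.1  0.2] open 1.0
rotvec deg (tool) [-1.528e+02 -1.000e-01  0.000e+00]
shift cm in present tool [ 18.49 -29.45 -58.66] in target tool [18.48 53.01 38.72]
t 0.25 pos [ 0.2432 -0.5755  0.2258] q [ 1.2   0.69 -0.19  1.57  0.16  0.9  -0.22] F [-0.7  0.1  0.2] open 1.0
rotvec deg (tool) [27.2  0.   0. ]
shift cm in present tool [ 18.49 -29.45 -58.66] in target tool [ 18.48 -53.01 -38.72]
[[-0.     0.389 -0.921]
 [ 0.001 -0.921 -0.389]
 [-1.    -0.001  0.   ]]
```

Call:
drive_tool(
  deltas=[
    [[6.8,0,0],[0,0,0],0],
    [[6.8,0,0],[0,0,0],0],
    [[6.8,0,0],[0,0,0],0],
    [[6.8,0,0],[0,0,0],0],
    [[0,0,0],[0,-2.8,-2.0],0],
    [[0,0,0],[0,-2.8,-2.0],0],
    [[0,0,0],[0,-2.8,-2.0],0],
    [[0,0,0],[0,-2.8,-2.0],0],
    [[0,0,0],[0,-2.8,-2.0],0],
    [[0,0,0],[0,-2.8,-2.0],0],
    [[0,0,0],[0,-2.8,-2.0],0],
    [[0,0,0],[0,-2.8,-2.0],0],
  ],
  force=30,
)

```text
clock: 1.25
tool_pos: [0.4205, -0.3629, 0.2262]
eef_rot: [0.707, -0.026, -0.707, -0.026]
contact_force: [0.3, -0.7, 0.3]
opening: 0.117
```

Call:
drive_tool(
  deltas=[
    [[0,0,0],[0,-2.8,-2.0],0],
    [[0,0,0],[0,-2.8,-2.0],0],
    [[0,0,0],[0,-2.8,-2.0],0],
    [[0,0,0],[0,-2.8,-2.0],0],
    [[0,0,0],[0,-2.8,-2.0],0],
    [[0,0,0],[0,-2.8,-2.0],0],
    [[0,0,0],[0,-2.8,-2.0],0],
    [[0,0,0],[0,-2.8,-2.0],0],
    [[0,0,0],[0,-2.8,-2.0],0],
    [[0,0,0],[0,0,0],0],
    [[0,0,0],[0,0,0],0],
  ],
)

```text
clock: 2.17
tool_pos: [0.619, -0.1234, 0.2257]
eef_rot: [0.707, -0.024, -0.707, -0.025]
contact_force: [-1.1, -0.6, -0.3]
opening: 0.004
```

```bash
cat >> h.py <<'E'
c=np.array([.6616,.0302]);th=-.0744
H=np.array([[np.cos(th),-np.sin(th)],[np.sin(th),np.cos(th)]]);yh=np.r_[H[:,1],0];xh=np.r_[H[:,0],0]
W=lambda x,y,z:np.r_[c+H@[x,y],z]
E
python3 - <<'E'
from h import *
plan(W(.015,-.105,.041),toolR([0,0,-1],-yh))
E
```

```text
t 2.17 pos [ 0.619  -0.1234  0.2257] q [ 0.12  0.69  0.01  1.55 -0.01  0.89 -1.51] F [-1.1 -0.6 -0.3] open 0.004
rotvec deg (tool) [ 0.3 -0.   0.1]
shift cm in present tool [18.47 -5.09 -4.62] in target tool [18.47 -5.13 -4.6 ]
```

Call:
drive_tool(
  deltas=[
    [[0,0,0],[0,-2.5,-2.3],0],
    [[0,0,0],[0,-2.6,-2.3],0],
    [[0,0,0],[3,0,0],0],
    [[0,0,0],[3,0,0],0],
    [[0,0,0],[3,0,0],0],
    [[0,0,0],[3,0,0],0],
    [[0,0,0],[2.5,0,0],0],
    [[0,0,0],[2,0,0],0],
    [[0,0,0],[1.2,0,0],0],
    [[0,0,0],[0.8,0,0],0],
    [[0,0,0],[0,0,0],0],
    [[0,0,0],[0,0,0],0],
  ],
)

```text
clock: 3.17
tool_pos: [0.668, -0.0799, 0.0418]
eef_rot: [0.707, -0.027, -0.706, -0.027]
contact_force: [0.0, -0.6, 0.1]
opening: 0.003
```

```bash
python3 - <<'E'
from h import *
plan(W(.015,-.105,.041),toolR([0,0,-1],-yh))
for n,x,y,w,h in(("top",185,135,120,85),("side",190,145,100,85)):
    s=r.snapshot(n);im=s["color"][y:y+h,x:x+w,::-1];cv2.imwrite(f"pics/p_{n}.png",cv2.resize(im,None,fx=4,fy=4,interpolation=cv2.INTER_CUBIC))
a,b=cv2.imread("pics/p_top.png"),cv2.imread("pics/p_side.png");cv2.imwrite("pics/p.png",np.hstack([a[:,:400],b]))
E
```

```text
t 3.17 pos [ 0.668  -0.0799  0.0418] q [ 0.05  0.98  0.01  1.53 -0.01  0.63 -1.59] F [ 0.  -0.6  0.1] open 0.003
rotvec deg (tool) [-0.1 -0.1 -0. ]
shift cm in present tool [ 0.08 -0.43 -0.04] in target tool [ 0.08 -0.43 -0.04]
```

View pics/p.png

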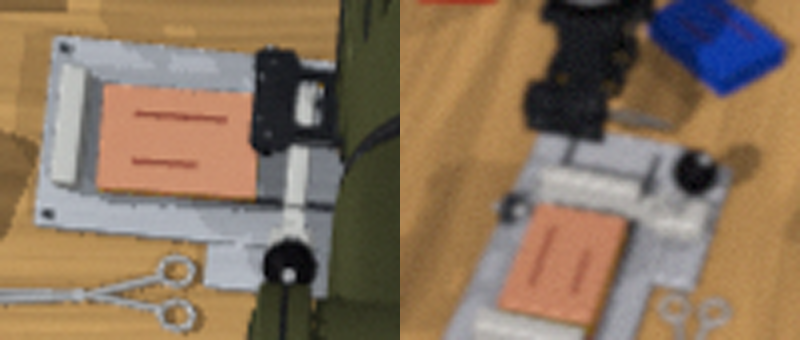

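The closed fingers are behind the jaw, with about 3 cm free. Pushing now.

Call:
drive_tool(
  deltas=[
    [[0,0,0],[0,-1.5,0],0],
    [[0,0,0],[0,-1.2,0],0],
    [[0,0,0],[0,-0.5,0],0],
    [[0,0,0],[0,-0.5,0],0],
    [[0,0,0],[0,-0.5,0],0],
    [[0,0,0],[0,-0.4,0],0],
    [[0,0,0],[0,-0.4,0],0],
    [[0,0,0],[0,-0.4,0],0],
  ],
)

```text
clock: 3.93
tool_pos: [0.6717, -0.0253, 0.0411]
eef_rot: [-0.707, 0.027, 0.707, 0.026]
contact_force: [0.2, -1.4, 0.1]
opening: 0.006
```

Call:
drive_tool(
  deltas=[
    [[0,0,0],[0,-0.3,0],0],
    [[0,0,0],[0,-0.3,0],0],
    [[0,0,0],[0,-0.3,0],0],
    [[0,0,0],[0,-0.3,0],0],
  ],
)

```text
clock: 4.27
tool_pos: [0.6726, -0.0132, 0.0411]
eef_rot: [-0.707, 0.027, 0.707, 0.027]
contact_force: [0.1, 0.7, -0.2]
opening: 0.004
```

```bash
python3 - <<'E'
from h import *
plan(W(.015,-.0405,.041),toolR([0,0,-1],-yh))
E
```

```text
t 4.27 pos [ 0.6726 -0.0132  0.0411] q [-0.06  0.98  0.02  1.53 -0.03  0.63 -1.67] F [ 0.1  0.7 -0.2] open 0.004
rotvec deg (tool) [-0.  0. -0.]
shift cm in present tool [ 0.01 -0.2  -0.08] in target tool [ 0.01 -0.2  -0.08]
```

Call:
drive_tool(
  deltas=[
    [[0,0,0],[0,-0.2,0],0],
    [[0,0,0],[0,-0.2,0],0],
    [[0,0,0],[0,0,0],0],
  ],
)

```text
clock: 4.52
tool_pos: [0.6729, -0.0086, 0.0411]
eef_rot: [0.707, -0.026, -0.707, -0.026]
contact_force: [-0.6, 0.9, 0.5]
opening: 0.006
```

```bash
python3 - <<'E'
from h import *
S=r.snapshot("side");T=r.snapshot("top")
for y in(-.0479,-.0479+.034):print(proj(S,W(-.0927,y,.081)))
for n,s,x,y in(("top",T,185,135),("side",S,190,145)):
    cv2.imwrite(f"pics/q_{n}.png",cv2.resize(s["color"][y:y+85,x:x+100,::-1],None,fx=4,fy=4,interpolation=cv2.INTER_CUBIC))
cv2.imwrite("pics/q.png",np.hstack([cv2.imread("pics/q_top.png"),cv2.imread("pics/q_side.png")]))
E
```

```text
[262.80724757 188.21702231]
[260.38723784 195.08084872]
```

View pics/q.png

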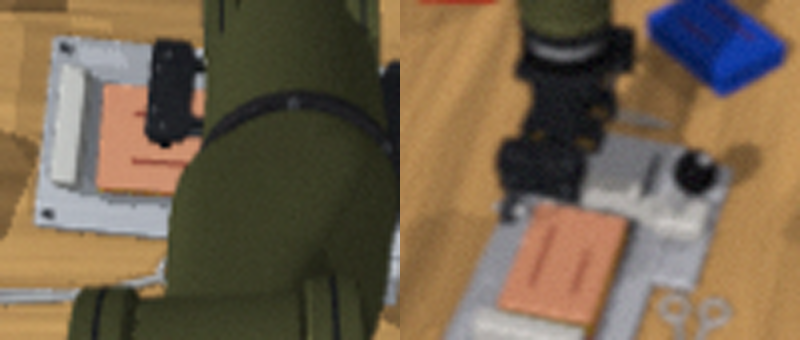

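The ball has not moved in the side view (262.8,188.2 as before), although the tool's reported position is past the jaw. I check the gripper's real position in the images.

```bash
python3 - <<'E'
from h import *
S=r.snapshot("side");T=r.snapshot("top");st=r.get_state();p=st["tool_pos"];R=Ro.from_quat(st["eef_rot"]).as_matrix()
im=cv2.resize(S["color"][130:230,205:285,::-1],None,fx=6,fy=6,interpolation=cv2.INTER_CUBIC)
im=cv2.convertScaleAbs(im,alpha=1.6,beta=25)
def dot(P,col):
    u=(proj(S,P)-[205,130])*6;cv2.circle(im,tuple(int(x) for x in u),3,col,-1)
tip=p+R@[.011,0,0];dot(tip,(0,0,255));dot(p,(0,255,0))
for y in(-.0935,.0935):
    for z in(-.0375,.0375):dot(p+R@[-.053,y,z],(255,255,0))
for x in(-.045,.045):dot(W(x,-.057,.05),(255,0,255))
cv2.imwrite("pics/z.png",im);print(p,tip,st["joint_torque"].round(2),st["contact_force"])
E
```

```text
[ 0.67286337 -0.00964445  0.04111724] [ 0.67286311 -0.00964852  0.03011724] [ -0.17 -60.62   1.97 -11.7   -0.    -0.08   0.  ] [-0.125914   -0.3264333  -0.66365734]
```

View pics/z.png

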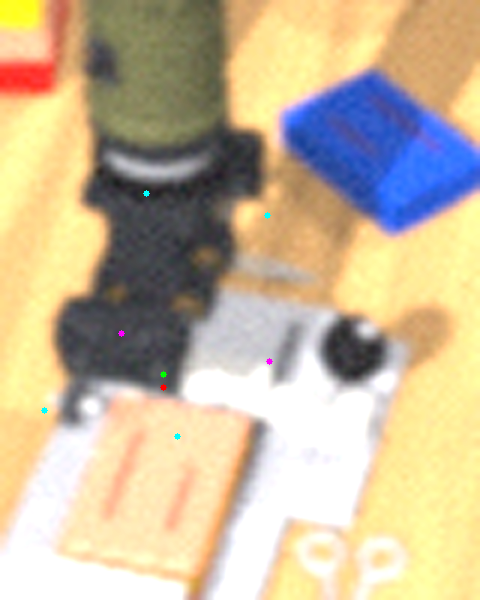

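```bash
python3 - <<'E'
from h import *
T=r.snapshot("top");st=r.get_state();p=st["tool_pos"];R=Ro.from_quat(st["eef_rot"]).as_matrix()
im=cv2.resize(T["color"][135:220,195:295,::-1],None,fx=6,fy=6,interpolation=cv2.INTER_CUBIC)
im=cv2.convertScaleAbs(im,alpha=1.8,beta=30)
def dot(P,col):
    u=(proj(T,P)-[195,135])*6;cv2.circle(im,tuple(int(x) for x in u),3,col,-1)
dot(p,(0,255,0))
for y in(-.0935,.0935):
    for z in(-.0375,.0375):
        dot(p+R@[-.053,y,z],(255,255,0)); dot(p+R@[-.1,y,z],(0,255,255))
for x in(-.045,.045):dot(W(x,-.057,.05),(255,0,255))
cv2.imwrite("pics/zt.png",im)
E
```

```text
(no output)
```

View pics/zt.png

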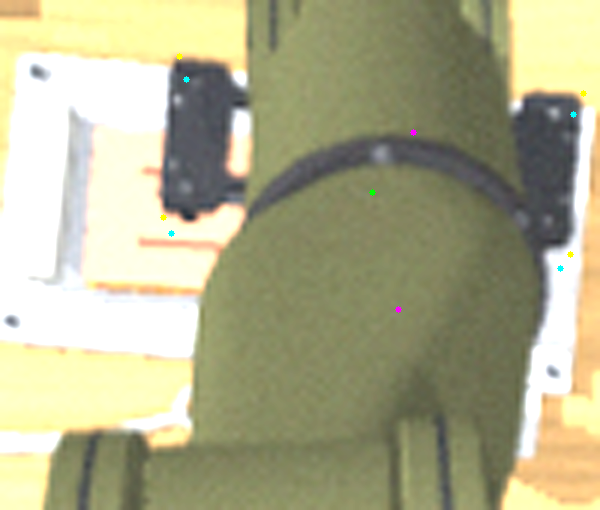

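```bash
python3 - <<'E'
from h import *
S=r.snapshot("side")
print(r.tip_reach,[k for k in dir(r) if k[0]!="_"])
print("tip at p state in p.png panel",[((proj(S,W(.0142,-.109,z))-[190,145])*4+[400,0]).round() for z in(.03,.041,.06,.094)])
print(ball(S,263.2,188.1))
E
```

```text
0.011 ['Unreachable', 'finish_job', 'get_state', 'snapshot', 'tip_reach']
tip at p state in p.png panel [array([592., 146.]), array([591., 137.]), array([591., 121.]), array([590.,  93.])]
(array([263.16666667, 188.26666667]), array([259, 184,  10,   9,  60], dtype=int32))
```

Call:
drive_tool(
  deltas=[
    [[0,0,0],[0,0.5,0],0],
    [[0,0,0],[0,1.0,0],0],
    [[0,0,0],[0,1.5,0],0],
    [[0,0,0],[0,1.5,0],0],
    [[0,0,0],[0,1.5,0],0],
    [[0,0,0],[0,0,0],0],
  ],
)

```text
clock: 5.32
tool_pos: [0.6675, -0.077, 0.0412]
eef_rot: [-0.706, 0.031, 0.707, 0.027]
contact_force: [0.1, -1.0, -0.1]
opening: 0.003
```

```bash
python3 - <<'E'
from h import *
S=r.snapshot("side");print(ball(S,263.2,188.1));plan(W(.015,-.105,.041),toolR([0,0,-1],-yh))
p=r.get_state()["tool_pos"]
im=cv2.resize(S["color"][130:230,205:285,::-1],None,fx=6,fy=6,interpolation=cv2.INTER_CUBIC);im=cv2.convertScaleAbs(im,alpha=2.2,beta=40)
u=(proj(S,p-[0,0,.011])-[205,130])*6;cv2.circle(im,tuple(int(x) for x in u),3,(0,0,255),-1)
cv2.imwrite("pics/z2.png",im)
E
```

```text
(array([263.23728814, 188.25423729]), array([259, 184,  10,   9,  59], dtype=int32))
t 5.37 pos [ 0.6679 -0.0739  0.0412] q [ 0.03  0.98  0.01  1.53 -0.02  0.62 -1.6 ] F [-0.1 -0.4  0.3] open 0.003
rotvec deg (tool) [-0.3 -0.  -0.1]
shift cm in present tool [ 0.02  0.17 -0.1 ] in target tool [ 0.02  0.17 -0.1 ]
```

View pics/z2.png

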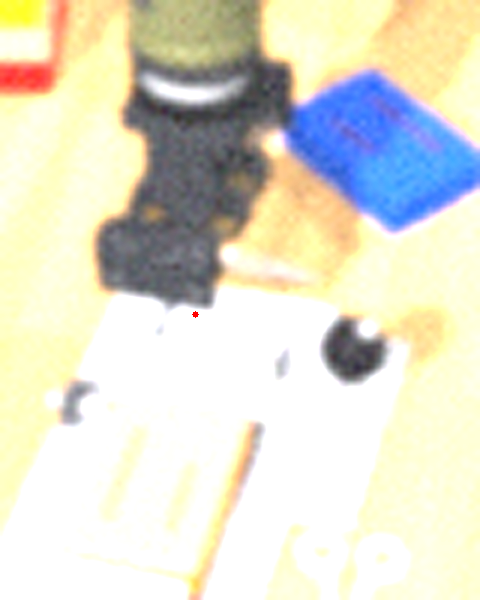

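The fingertip predicted at (195,314) is not visible. The plate shows there, and the black body ends at about 305. So the real tips sit higher than reported, high enough to have passed over the 50 mm jaw. I'll find the plate by touch, gently.

Call:
drive_tool(
  deltas=[
    [[0,0,0],[0.5,0,0],0],
    [[0,0,0],[0.5,0,0],0],
    [[0,0,0],[0.4,0,0],0],
    [[0,0,0],[0,0,0],0],
    [[0,0,0],[0,0,0],0],
  ],
)

```text
clock: 5.78
tool_pos: [0.6681, -0.0682, 0.0265]
eef_rot: [-0.706, 0.026, 0.707, 0.026]
contact_force: [0.3, 0.7, -0.1]
opening: 0.007
```

Call:
drive_tool(
  deltas=[
    [[0,0,0],[0.2,0,0],0],
    [[0,0,0],[0.2,0,0],0],
    [[0,0,0],[0,0,0],0],
  ],
)

```text
clock: 6.03
tool_pos: [0.6682, -0.069, 0.0228]
eef_rot: [-0.706, 0.026, 0.707, 0.026]
contact_force: [0.1, -0.0, 0.1]
opening: 0.009
```

Call:
drive_tool(
  deltas=[
    [[0,0,0],[0.2,0,0],0],
    [[0,0,0],[0.2,0,0],0],
    [[0,0,0],[0,0,0],0],
  ],
)

```text
clock: 6.28
tool_pos: [0.6681, -0.0691, 0.0187]
eef_rot: [-0.706, 0.026, 0.707, 0.026]
contact_force: [-0.6, -0.6, 1.2]
opening: 0.005
```

Call:
drive_tool(
  deltas=[
    [[0,0,0],[0.2,0,0],0],
    [[0,0,0],[0.2,0,0],0],
    [[0,0,0],[0,0,0],0],
  ],
)

```text
clock: 6.53
tool_pos: [0.6681, -0.0691, 0.0147]
eef_rot: [-0.706, 0.026, 0.707, 0.026]
contact_force: [-0.3, 0.6, -0.3]
opening: 0.0
```

Call:
drive_tool(
  deltas=[
    [[0,0,0],[0.2,0,0],0],
    [[0,0,0],[0.2,0,0],0],
    [[0,0,0],[0.2,0,0],0],
    [[0,0,0],[0,0,0],0],
  ],
)

```text
clock: 6.87
tool_pos: [0.668, -0.0691, 0.0086]
eef_rot: [-0.706, 0.026, 0.707, 0.026]
contact_force: [-0.4, -0.2, -0.5]
opening: 0.007
```

Call:
drive_tool(
  deltas=[
    [[0,0,0],[0.15,0,0],0],
    [[0,0,0],[0.15,0,0],0],
    [[0,0,0],[0,0,0],0],
  ],
)

```text
clock: 7.12
tool_pos: [0.6682, -0.0691, 0.0058]
eef_rot: [-0.706, 0.026, 0.707, 0.026]
contact_force: [-1.2, 0.2, 0.7]
opening: 0.002
```

Call:
drive_tool(
  deltas=[
    [[0,0,0],[0.2,0,0],0],
    [[0,0,0],[0.2,0,0],0],
    [[0,0,0],[0,0,0],0],
  ],
)

```text
clock: 7.37
tool_pos: [0.6681, -0.0691, 0.0017]
eef_rot: [-0.706, 0.026, 0.707, 0.026]
contact_force: [0.2, 0.6, -1.0]
opening: 0.009
```

Call:
drive_tool(
  deltas=[
    [[0,0,0],[0.15,0,0],0],
    [[0,0,0],[0.15,0,0],0],
    [[0,0,0],[0,0,0],0],
  ],
)

```text
clock: 7.62
tool_pos: [0.6685, -0.0691, -0.0]
eef_rot: [0.707, -0.027, -0.707, -0.026]
contact_force: [-1.2, 0.5, 6.5]
opening: 0.006
```

Call:
drive_tool(
  deltas=[
    [[0,0,0],[0.15,0,0],0],
    [[0,0,0],[0.15,0,0],0],
    [[0,0,0],[0,0,0],0],
  ],
)

```text
clock: 7.87
tool_pos: [0.6686, -0.0692, -0.0002]
eef_rot: [0.707, -0.027, -0.706, -0.027]
contact_force: [-7.6, 1.4, 24.3]
opening: 0.01
```

Plate contact comes at a reported z of 0.000, so the fingertips are really about 12 mm behind the reported TCP instead of 11 mm ahead of it. That is 23 mm short, and the images agree. I rise to a real tip height of about 27 mm and push.

Call:
drive_tool(
  deltas=[
    [[0,0,0],[-1.0,0,0],0],
    [[0,0,0],[-0.9,0,0],0],
    [[0,0,0],[0,-0.9,0],0],
    [[0,0,0],[0,-0.9,0],0],
    [[0,0,0],[0,-0.4,0],0],
    [[0,0,0],[0,-0.4,0],0],
    [[0,0,0],[0,-0.4,0],0],
    [[0,0,0],[0,-0.4,0],0],
    [[0,0,0],[0,0,0],0],
  ],
)

```text
clock: 8.62
tool_pos: [0.6709, -0.0345, 0.0147]
eef_rot: [-0.707, 0.026, 0.707, 0.026]
contact_force: [0.4, -0.6, 0.1]
opening: 0.01
```

Call:
drive_tool(
  deltas=[
    [[0,0,0],[0,-0.4,0],0],
    [[0,0,0],[0,-0.4,0],0],
    [[0,0,0],[0,-0.4,0],0],
    [[0,0,0],[0,0,0],0],
  ],
)

```text
clock: 8.95
tool_pos: [0.6718, -0.0233, 0.0149]
eef_rot: [-0.707, 0.027, 0.707, 0.026]
contact_force: [1.9, -3.5, -1.0]
opening: 0.001
```

```bash
python3 - <<'E'
from h import *
plan(W(.015,-.0405,.015),toolR([0,0,-1],-yh));S=r.snapshot("side");a=ball(S,262,190,20);print(a)
for t in(0,.01,.02,.03,.034):print(t,proj(S,W(-.0927,-.0479+t,.081)).round(1))
E
```

```text
t 8.95 pos [ 0.6718 -0.0233  0.0149] q [-0.05  1.02  0.02  1.54 -0.03  0.58 -1.65] F [ 1.9 -3.5 -1. ] open 0.001
rotvec deg (tool) [-0.   0.  -0.1]
shift cm in present tool [-0.01 -1.2  -0.09] in target tool [-0.01 -1.2  -0.09]
(array([261.60655738, 192.73770492]), array([258, 188,   9,  10,  61], dtype=int32))
0 [262.8 188.2]
0.01 [262.1 190.2]
0.02 [261.4 192.2]
0.03 [260.7 194.3]
0.034 [260.4 195.1]
```

The jaw is moving now (22 mm so far, 3.5 N). Continuing.

Call:
drive_tool(
  deltas=[
    [[0,0,0],[0,-0.3,0],0],
    [[0,0,0],[0,-0.3,0],0],
    [[0,0,0],[0,0,0],0],
  ],
)

```text
clock: 9.25
tool_pos: [0.6717, -0.0228, 0.0149]
eef_rot: [-0.706, 0.03, 0.707, 0.025]
contact_force: [0.8, -11.5, -2.7]
opening: 0.005
```

Call:
drive_tool(
  deltas=[
    [[0,0,0],[0,-0.3,0],0],
    [[0,0,0],[0,-0.2,0],0],
    [[0,0,0],[0,0,0],0],
  ],
)

```text
clock: 9.5
tool_pos: [0.6717, -0.022, 0.015]
eef_rot: [-0.706, 0.032, 0.707, 0.024]
contact_force: [0.3, -16.0, -0.8]
opening: 0.003
```

```bash
python3 - <<'E'
from h import *
plan(W(.015,-.0405,.015),toolR([0,0,-1],-yh));S=r.snapshot("side");print(ball(S,260,194,20))
E
```

```text
t 9.5 pos [ 0.6717 -0.022   0.015 ] q [-0.06  1.02  0.03  1.54 -0.03  0.59 -1.67] F [  0.3 -16.   -0.8] open 0.003
rotvec deg (tool) [-0.3  0.  -0.7]
shift cm in present tool [-0.02 -1.08 -0.1 ] in target tool [-0.   -1.08 -0.1 ]
(array([261.48333333, 193.11666667]), array([258, 188,   9,  10,  60], dtype=int32))
```

Call:
drive_tool(
  deltas=[
    [[0,0,0],[0,-0.3,0],0],
    [[0,0,0],[0,-0.2,0],0],
    [[0,0,0],[0,0,0],0],
  ],
)

```text
clock: 9.8
tool_pos: [0.672, -0.0181, 0.015]
eef_rot: [-0.706, 0.033, 0.707, 0.024]
contact_force: [-0.0, -15.7, -1.4]
opening: 0.007
```

Call:
drive_tool(
  deltas=[
    [[0,0,0],[0,-0.2,0],0],
    [[0,0,0],[0,-0.2,0],0],
    [[0,0,0],[0,0,0],0],
  ],
)

```text
clock: 10.05
tool_pos: [0.6726, -0.0107, 0.0149]
eef_rot: [-0.706, 0.031, 0.707, 0.025]
contact_force: [0.2, -13.3, -1.6]
opening: 0.006
```

```bash
python3 - <<'E'
from h import *
plan(W(.015,-.0405,.015),toolR([0,0,-1],-yh));S=r.snapshot("side");print(ball(S,260,194,20))
E
```

```text
t 10.05 pos [ 0.6726 -0.0107  0.0149] q [-0.07  1.02  0.03  1.53 -0.03  0.59 -1.68] F [  0.2 -13.3  -1.6] open 0.006
rotvec deg (tool) [-0.3  0.  -0.5]
shift cm in present tool [-0.    0.06 -0.09] in target tool [-0.01  0.06 -0.09]
(array([260.45      , 195.18333333]), array([257, 190,   9,  10,  60], dtype=int32))
```

Call:
drive_tool(
  deltas=[
    [[0,0,0],[0,-0.3,0],0],
    [[0,0,0],[0,0,0],0],
    [[0,0,0],[0,0,0],0],
  ],
)

```text
clock: 10.35
tool_pos: [0.6727, -0.0107, 0.015]
eef_rot: [-0.706, 0.033, 0.707, 0.024]
contact_force: [-0.0, -17.2, -0.5]
opening: 0.005
```

Call:
drive_tool(
  deltas=[
    [[0,0,0],[0,1.0,0],0],
    [[0,0,0],[0,1.5,0],0],
    [[0,0,0],[0,1.5,0],0],
    [[0,0,0],[-2.5,0,0],0],
    [[0,0,0],[-4,0,0],0],
    [[0,0,0],[-4,0,0],0],
    [[0,0,0],[-4,0,0],0],
    [[0,0,0],[-3,0,0],6],
    [[0,0,0],[0,0,0],6],
  ],
)

```text
clock: 11.1
tool_pos: [0.6751, -0.0403, 0.1979]
eef_rot: [0.711, -0.026, -0.702, -0.027]
contact_force: [1.1, -0.2, 0.8]
opening: 0.134
```

```bash
python3 - <<'E'
from h import *
S=r.snapshot("side");T=r.snapshot("top");b=ball(S,260,195,20);print(b)
u=proj(T,W(-.093,-.014,.081));print(u)
try:
    a=ball(T,*u,14);print(a,tri(ray(T,*a[0]),ray(S,*b[0])))
except Exception as e:print(e)
st=r.get_state();print(st["tool_pos"],st["q"].round(2))
cv2.imwrite("pics/b.png",np.hstack([cv2.resize(s["color"][y:y+100,x:x+100,::-1],None,fx=4,fy=4,interpolation=cv2.INTER_CUBIC) for s,x,y in((T,190,125),(S,195,130))]))
E
```

```text
(array([260.73333333, 195.35      ]), array([257, 191,   9,   9,  60], dtype=int32))
[245.37136367 200.51292361]
(array([247.70700637, 195.92356688]), array([239, 186,  20,  21, 157], dtype=int32)) (array([0.57493495, 0.01635525, 0.07315024]), np.float64(0.013977525902218436))
[ 0.67122734 -0.03993554  0.19171052] [-0.02  0.79  0.03  1.45 -0.03  0.9  -1.63]
```

View pics/b.png

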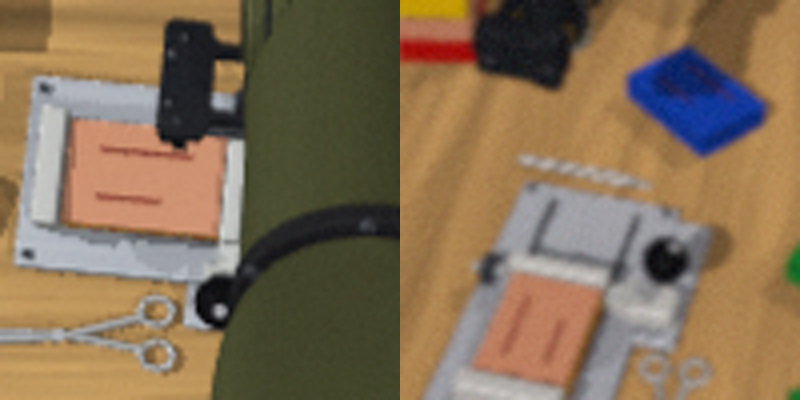

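The jaw is home: the ball is 34 mm further on, it met a stop with the force rising, and it stays after release. The block sits between the jaws. Next I tilt the tool by 23° and turn joint 7 to the far end of the sweep.

Call:
drive_tool(
  deltas=[
    [[0,5.73,0],[-2,0,0],6],
    [[0,5.73,0],[-2,0,0],6],
    [[0,5.73,0],[-2,0,0],6],
    [[0,5.73,0],[0,0,0],6],
    [[-7,0,0],[0,0,0],6],
    [[-7,0,0],[0,0,0],6],
    [[-7,0,0],[0,0,0],6],
    [[-7,0,0],[0,0,0],6],
    [[-7,0,0],[0,0,0],6],
    [[-7,0,0],[0,0,0],6],
    [[-7,0,0],[0,0,0],6],
    [[-7,0,0],[0,0,0],6],
  ],
)

```text
clock: 12.2
tool_pos: [0.6632, -0.0394, 0.2472]
eef_rot: [0.743, 0.234, -0.503, 0.374]
contact_force: [-0.3, 0.1, 0.3]
opening: 0.682
```

Call:
drive_tool(
  deltas=[
    [[-7,0,0],[0,0,0],6],
    [[-7,0,0],[0,0,0],6],
    [[-7,0,0],[0,0,0],6],
    [[-7,0,0],[0,0,0],6],
    [[-7,0,0],[0,0,0],6],
    [[-7,0,0],[0,0,0],6],
    [[-7,0,0],[0,0,0],6],
    [[-7,0,0],[0,0,0],6],
    [[-7,0,0],[0,0,0],6],
    [[-7,0,0],[0,0,0],6],
    [[-7,0,0],[0,0,0],6],
    [[-7,0,0],[0,0,0],6],
  ],
)

```text
clock: 13.2
tool_pos: [0.6632, -0.0394, 0.2474]
eef_rot: [0.302, 0.511, -0.217, 0.775]
contact_force: [0.4, 0.6, 0.2]
opening: 0.681
```

Call:
drive_tool(
  deltas=[
    [[-7,0,0],[0,0,0],6],
    [[-7,0,0],[0,0,0],6],
    [[-7,0,0],[0,0,0],6],
    [[-7,0,0],[0,0,0],6],
    [[-7,0,0],[0,0,0],6],
    [[-5,0,0],[0,0,0],6],
    [[0,0,0],[0,0,0],6],
    [[0,0,0],[0,0,0],6],
  ],
)

```text
clock: 13.87
tool_pos: [0.6636, -0.0396, 0.248]
eef_rot: [0.022, 0.553, -0.031, 0.832]
contact_force: [-1.3, -0.3, -0.2]
opening: 0.682
```

```bash
cat >> h.py <<'E'
ax=-np.sin(.4)*xh+np.cos(.4)*np.array([0,0,1])
B=np.array([.5681,.0232,.081])
E
python3 - <<'E'
from h import *
plan(B+.089*ax,toolR(-ax,yh))
E
```

```text
t 13.87 pos [ 0.6636 -0.0396  0.248 ] q [ 0.4   0.65 -0.72  1.83  0.99  0.59  0.58] F [-1.3 -0.3 -0.2] open 0.682
rotvec deg (tool) [-0.2 -0.2 -0.1]
shift cm in present tool [  2.64   5.51 -15.71] in target tool [  2.59   5.55 -15.71]
```

Call:
drive_tool(
  deltas=[
    [[0,0,0],[0.5,1.1,-3.1],6],
    [[0,0,0],[0.5,1.1,-3.1],6],
    [[0,0,0],[0.5,1.1,-3.1],6],
    [[0,0,0],[0.5,1.1,-3.1],6],
    [[0,0,0],[0.6,1.1,-3.3],6],
    [[0,0,0],[0,0,0],6],
    [[0,0,0],[0,0,0],6],
    [[0,0,0],[0,0,0],6],
  ],
)

```text
clock: 14.53
tool_pos: [0.5618, 0.011, 0.1805]
eef_rot: [0.019, 0.551, -0.035, 0.834]
contact_force: [0.2, -0.2, 0.1]
opening: 0.686
```

```bash
python3 - <<'E'
from h import *
plan(B+.089*ax,toolR(-ax,yh))
S=r.snapshot("side");T=r.snapshot("top");st=r.get_state();p=st["tool_pos"];R=Ro.from_quat(st["eef_rot"]).as_matrix()
out=[]
g1,g2=R@[-.023,0,0],np.array([0,0,.023])
for s,n in((T,"t"),(S,"s")):
    q=proj(s,B);x,y=int(q[0]-45),int(q[1]-60)
    im=cv2.convertScaleAbs(cv2.resize(s["color"][y:y+100,x:x+66,::-1],None,fx=6,fy=6,interpolation=cv2.INTER_CUBIC),alpha=1.7,beta=25)
    def dot(P,col):
        u=(proj(s,P)-[x,y])*6;cv2.circle(im,tuple(int(k) for k in u),3,col,-1)
    dot(B,(0,255,0))
    for g,col in((g1,(0,0,255)),(g2,(255,0,255))):      # red: tool-x shift, magenta: world-z shift
        for yy in(-.047,.047):
            for d in(.011,-.03):dot(p+g+R@[d,yy*30/47+np.sign(yy)*.008,0],col)
    out.append(im)
cv2.imwrite("pics/a.png",np.hstack(out))
E
```

```text
t 14.53 pos [0.5618 0.011  0.1805] q [ 0.15  0.62 -0.48  2.2   1.63  0.39 -0.26] F [ 0.2 -0.2  0.1] open 0.686
rotvec deg (tool) [-0.1  0.2  0.4]
shift cm in present tool [ 0.45  1.26 -3.39] in target tool [ 0.47  1.27 -3.39]
```

View pics/a.png

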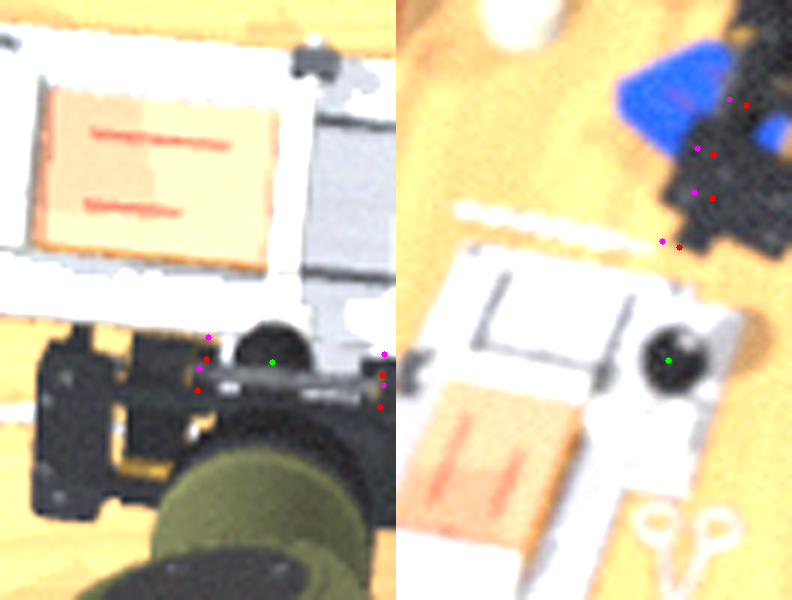

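The side panel shows the near fingertip at about (695,248) and the ball at (668,360). The red dots (error along the tool axis) fit better than the magenta ones, with a few mm left over. I finish the standoff move with the gripper wide open, let it settle, then measure the fingertip numerically.

Call:
drive_tool(
  deltas=[
    [[0,0,0],[0.2,0.6,-1.7],8.8],
    [[0,0,0],[0.2,0.6,-1.7],8.8],
    [[0,0,0],[0,0,0],8.8],
    [[0,0,0],[0,0,0],8.8],
    [[0,0,0],[0,0,0],8.8],
    [[0,0,0],[0,0,0],8.8],
    [[0,0,0],[0,0,0],8.8],
  ],
)

```text
clock: 15.22
tool_pos: [0.5332, 0.025, 0.1637]
eef_rot: [0.019, 0.55, -0.035, 0.834]
contact_force: [-0.5, 0.3, 0.6]
opening: 0.998
```

```bash
python3 - <<'E'
from h import *
plan(B+.089*ax,toolR(-ax,yh))
S=r.snapshot("side");T=r.snapshot("top");st=r.get_state();p=st["tool_pos"];R=Ro.from_quat(st["eef_rot"]).as_matrix();print(p)
for s,n in((T,"t"),(S,"s")):
    q=proj(s,B)
    tip=p+R@[-.012,0,0]
    print(n,"ball",q.round(1),"tips",[proj(s,tip+R@[0,y,0]).round(1).tolist() for y in(-.0615,-.044,.044,.0615)],"grasp",proj(s,p+R@[-.031,0,0]).round(1))
    x,y=int(q[0]-32),int(q[1]-(14 if n=="t" else 38))
    g=s["color"].max(2)[y:y+(40 if n=="t" else 50),x:x+72];print(n,x,y)
    for i,row in enumerate(g):print(y+i,"".join("#" if v<45 else "+" if v<75 else "." if v<120 else " " for v in row))
E
```

```text
t 15.22 pos [0.5332 0.025  0.1637] q [ 0.15  0.65 -0.56  2.29  1.82  0.47 -0.51] F [-0.5  0.3  0.6] open 0.998
rotvec deg (tool) [-0.1  0.2  0.5]
shift cm in present tool [0.07 0.08 0.  ] in target tool [0.08 0.08 0.  ]
[0.53272102 0.02517371 0.16349139]
t ball [245.4 200.4] tips [[266.7, 215.0], [260.1, 214.4], [226.8, 211.3], [220.1, 210.7]] grasp [242.9 215.4]
t 213 186
186                         .......      ....+++++##+#++........            
187                                         ..............++++++++........  
188                                                   .       .   ...++++++.
189                                                                        .
190                                      .                                  
191                                        .                                
192                                        .                                
193                               ....     .                                
194                              .####++   .                                
195                ..  .....   
[... 5591 characters left out ...]
######+....                    ........ 
198                    ..+.     .+#######..  .                     .........
199                    ....      .+####+..                         .........
200                    ...       ..++++..                           ........
201                               ......                             .......
202                                      ...                           .....
203                                       ..                             ...
204                                        .                               .
205                                      ..                                 
206                  .                   ..
```

```bash
python3 - <<'E'
from h import *
S=r.snapshot("side");T=r.snapshot("top");st=r.get_state();p=st["tool_pos"];R=Ro.from_quat(st["eef_rot"]).as_matrix()
b=ball(S,262,195,9)[0];a=ball(T,245.4,200.4,8)[0];print(a,b,tri(ray(T,*a),ray(S,*b)),B)
g=S["color"].max(2)
for v in range(183,189):print(v,(np.where(g[v,265:285]<70)[0]+265).tolist())
g=T["color"].max(2)
for v in range(207,216):c_=np.where(g[v,205:285]<70)[0]+205;print(v,c_.min() if len(c_) else 0,[c_[c_<243].max() if (c_<243).any() else 0,c_[c_>250].min() if (c_>250).any() else 0, c_.max() if len(c_) else 0])
for s in(T,S):
  print([[proj(s,p+R@[-.012,y,z]).round(1).tolist() for z in(-.009,.009)] for y in(-.044,.044,.0615)])
E
```

```text
[244.94915254 199.91525424] [260.63793103 195.43103448] (array([0.56831965, 0.02432607, 0.08064712]), np.float64(0.00247856735465716)) [0.5681 0.0232 0.081 ]
183 [271, 272, 273, 274, 275, 276, 277, 280, 281, 282, 283, 284]
184 [270, 271, 272, 273, 274, 275, 276, 282, 283, 284]
185 [270, 271, 272, 273, 274, 275, 276, 284]
186 [269, 270, 271, 272, 273, 274, 275]
187 [270, 271, 272, 273, 274, 275]
188 [271, 272, 273, 274]
207 206 [np.int64(209), 0, np.int64(245)]
208 206 [np.int64(222), 0, np.int64(222)]
209 205 [np.int64(225), 0, np.int64(225)]
210 205 [np.int64(225), 0, np.int64(225)]
211 205 [np.int64(225), 0, np.int64(225)]
212 205 [np.int64(225), np.int64(260), np.int64(263)]
213 205 [np.int64(227), np.int64(260), np.int64(276)]
214 205 [np.int64(235), np.int64(260), np.int64(276)]
215 205 [np.int64(242), np.int64(260), np.int64(276)]
[[[259.7, 217.7], [260.4, 211.3]], [[226.5, 214.7], [226.9, 208.2]], [[219.9, 214.0], [220.2, 207.6]]]
[[[279.0, 169.0], [274.1, 166.5]], [[272.9, 187.4], [267.8, 184.8]], [[271.6, 191.3], [266.5, 188.6]]]
```

The ball re-measures at (0.568, 0.024, 0.081), and the fingertip edges fit the tool-axis correction to about 2 mm in the top view. Approaching along the ball's axis.

```bash
sed -i 's/^B=.*/B=np.array([.5683,.0243,.081])/' h.py; python3 - <<'E'
from h import *
plan(B-.034*ax,toolR(-ax,yh))
E
```

```text
t 15.42 pos [0.5323 0.0254 0.1633] q [ 0.15  0.65 -0.56  2.29  1.82  0.47 -0.52] F [ 0.7 -0.   0.2] open 0.998
rotvec deg (tool) [-0.   0.2  0.4]
shift cm in present tool [12.38  0.26  0.07] in target tool [12.38  0.16  0.11]
```

Call:
drive_tool(
  deltas=[
    [[0,0.2,0.4],[2.5,0.1,0.1],8.8],
    [[0,0,0],[2.5,0.1,0],8.8],
    [[0,0,0],[2,0,0],8.8],
    [[0,0,0],[1.5,0,0],8.8],
    [[0,0,0],[0.5,0,0],8.8],
    [[0,0,0],[0,0,0],8.8],
    [[0,0,0],[0,0,0],8.8],
  ],
)

```text
clock: 16.0
tool_pos: [0.5678, 0.0247, 0.0808]
eef_rot: [0.021, 0.553, -0.031, 0.833]
contact_force: [0.2, 0.4, 0.4]
opening: 0.996
```

Call:
drive_tool(
  deltas=[
    [[0,0,0],[1,0,0],8.8],
    [[0,0,0],[1,0,0],8.8],
    [[0,0,0],[0.7,0,0],8.8],
    [[0,0,0],[0.6,0,0],8.8],
    [[0,0,0],[0,0,0],8.8],
    [[0,0,0],[0,0,0],8.8],
    [[0,0,0],[0,0,0],8.8],
  ],
)

```text
clock: 16.58
tool_pos: [0.5807, 0.0237, 0.0502]
eef_rot: [0.021, 0.553, -0.031, 0.833]
contact_force: [-0.7, -0.1, 0.5]
opening: 0.998
```

```bash
python3 - <<'E'
from h import *
plan(B-.034*ax,toolR(-ax,yh))
T=r.snapshot("top");S=r.snapshot("side")
cv2.imwrite("pics/g.png",np.hstack([cv2.convertScaleAbs(cv2.resize(s["color"][y:y+80,x:x+66,::-1],None,fx=6,fy=6,interpolation=cv2.INTER_CUBIC),alpha=1.5,beta=20) for s,x,y in((T,212,165),(S,228,145))]))
E
```

```text
t 16.58 pos [0.5807 0.0237 0.0502] q [ 0.19  0.94 -0.61  2.2   2.09  0.64 -0.67] F [-0.7 -0.1  0.5] open 0.998
rotvec deg (tool) [-0.  -0.1  0. ]
shift cm in present tool [ 0.08 -0.04  0.06] in target tool [ 0.08 -0.04  0.06]
```

View pics/g.png

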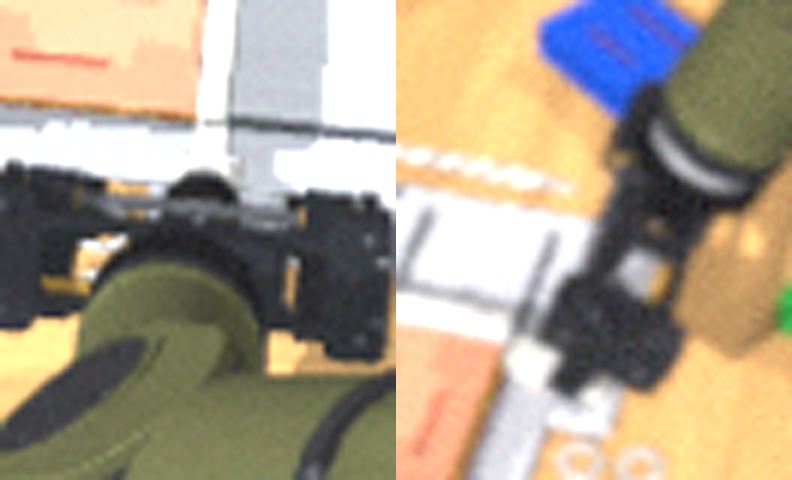

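The ball (top 203,190) sits midway between the fingers. I close softly first, to check centring and opening.

Call:
drive_tool(
  deltas=[
    [[0,0,0],[0,0,0],3],
    [[0,0,0],[0,0,0],3],
    [[0,0,0],[0,0,0],3],
    [[0,0,0],[0,0,0],3],
    [[0,0,0],[0,0,0],3],
    [[0,0,0],[0,0,0],3],
    [[0,0,0],[0,0,0],3],
    [[0,0,0],[0,0,0],3],
  ],
  force=8,
)

```text
clock: 17.35
tool_pos: [0.5806, 0.0202, 0.05]
eef_rot: [0.02, 0.552, -0.035, 0.833]
contact_force: [-1.5, -3.5, 3.5]
opening: 0.437
```

```bash
python3 - <<'E'
from h import *
plan(B-.034*ax,toolR(-ax,yh));s=r.get_state();R=Ro.from_quat(s["eef_rot"]).as_matrix();print("F tool",(R.T@s["contact_force"]).round(1),"mm",s["opening"]*88,s["moment"])
E
```

```text
t 17.35 pos [0.5806 0.0202 0.05  ] q [ 0.19  0.94 -0.6   2.2   2.09  0.64 -0.67] F [-1.5 -3.5  3.5] open 0.437
rotvec deg (tool) [-0.2 -0.   0.4]
shift cm in present tool [0.05 0.32 0.05] in target tool [0.06 0.32 0.05]
F tool [-3.7 -3.6  0.2] mm 38.424822173121775 [-0.54967604  0.19669748 -0.22776924]
```

The opening is 38.4 mm with an outward push, so the grip is a little above the equator and off by about 3 mm in y. I open, correct, and close again.

Call:
drive_tool(
  deltas=[
    [[0,0,0],[0,0,0],6],
    [[0,0,0],[0,0,0],6],
    [[0,0,0],[0,-0.25,0],6],
    [[0,0,0],[0.3,0,0],6],
    [[0,0,0],[0.3,0,0],6],
    [[0,0,0],[0,0,0],6],
    [[0,0,0],[0,0,0],3],
    [[0,0,0],[0,0,0],3],
    [[0,0,0],[0,0,0],3],
    [[0,0,0],[0,0,0],3],
    [[0,0,0],[0,0,0],3],
    [[0,0,0],[0,0,0],3],
  ],
  force=8,
)

```text
clock: 18.35
tool_pos: [0.5828, 0.0202, 0.0446]
eef_rot: [0.02, 0.553, -0.032, 0.833]
contact_force: [-0.7, -2.8, 1.4]
opening: 0.423
```

```bash
cat >> h.py <<'E'
def rep():
    plan(B-.04*ax,toolR(-ax,yh));s=r.get_state();R=Ro.from_quat(s["eef_rot"]).as_matrix();f=s["contact_force"];print("F tool",(R.T@f).round(1),"F holder",(H.T@f[:2]).round(1),f[2].round(1),"mm",round(s["opening"]*88.1,1),"M tool",(R.T@s["moment"]).round(2))
    g=r.snapshot("top")["color"];S=r.snapshot("side")
    # sliding jaw (white) front edge vs. block cannot be seen always; plate check left to later
E
python3 -c "
from h import *
rep()"
```

```text
t 18.35 pos [0.5828 0.0202 0.0446] q [ 0.2   0.95 -0.61  2.2   2.11  0.64 -0.67] F [-0.7 -2.8  1.4] open 0.423
rotvec deg (tool) [-0.1 -0.1  0.1]
shift cm in present tool [0.07 0.3  0.05] in target tool [0.08 0.3  0.05]
F tool [-1.5 -2.9  0.1] F holder [-0.5 -2.9] 1.4 mm 37.3 M tool [ 0.03  0.27 -0.41]
```

The grip is central, with a small push towards home. I grip firmly and start turning clockwise (+x).

Call:
drive_tool(
  deltas=[
    [[0,0,0],[0,0,0],2],
    [[0,0,0],[0,0,0],2],
    [[0,0,0],[0,0,0],2],
    [[4,0,0],[0,0,0],2],
    [[4,0,0],[0,0,0],2],
    [[4,0,0],[0,0,0],2],
    [[4,0,0],[0,0,0],2],
    [[4,0,0],[0,0,0],2],
    [[0,0,0],[0,0,0],2],
  ],
  force=45,
)

```text
clock: 19.2
tool_pos: [0.5829, 0.0206, 0.0446]
eef_rot: [0.166, 0.539, -0.128, 0.816]
contact_force: [-1.7, -2.2, 2.3]
opening: 0.415
```

```bash
python3 -c "
from h import *
rep()"
```

```text
t 19.2 pos [0.5829 0.0206 0.0446] q [ 0.25  0.98 -0.7   2.19  2.05  0.71 -0.95] F [-1.7 -2.2  2.3] open 0.415
rotvec deg (tool) [-20.2  -0.1   0.1]
shift cm in present tool [ 0.07  0.26 -0.04] in target tool [0.07 0.26 0.05]
F tool [-2.7 -2.4  0.3] F holder [-1.5 -2.4] 2.3 mm 36.6 M tool [ 0.2  -0.06 -0.64]
```

Call:
drive_tool(
  deltas=[
    [[5,0,0],[0,0,0],2],
    [[5,0,0],[0,0,0],2],
    [[5,0,0],[0,0,0],2],
    [[5,0,0],[0,0,0],2],
    [[5,0,0],[0,0,0],2],
    [[5,0,0],[0,0,0],2],
    [[5,0,0],[0,0,0],2],
    [[5,0,0],[0,0,0],2],
    [[0,0,0],[0,0,0],2],
  ],
)

```text
clock: 20.05
tool_pos: [0.5835, 0.0213, 0.0449]
eef_rot: [0.435, 0.462, -0.303, 0.711]
contact_force: [-0.1, -1.8, 3.8]
opening: 0.406
```

```bash
python3 -c "
from h import *
rep()"
```

```text
t 20.05 pos [0.5835 0.0213 0.0449] q [ 0.34  1.04 -0.88  2.19  1.98  0.85 -1.53] F [-0.1 -1.8  3.8] open 0.406
rotvec deg (tool) [-60.1  -0.   -0. ]
shift cm in present tool [ 0.07  0.09 -0.17] in target tool [ 0.07  0.19 -0.01]
F tool [-3.5  0.4  2.3] F holder [ 0.  -1.8] 3.8 mm 35.8 M tool [ 0.2  -0.42 -0.24]
```

Call:
drive_tool(
  deltas=[
    [[5,0,0],[0,0,0],2],
    [[5,0,0],[0,0,0],2],
    [[5,0,0],[0,0,0],2],
    [[5,0,0],[0,0,0],2],
    [[5,0,0],[0,0,0],2],
    [[5,0,0],[0,0,0],2],
    [[5,0,0],[0,0,0],2],
    [[5,0,0],[0,0,0],2],
    [[5,0,0],[0,0,0],2],
    [[5,0,0],[0,0,0],2],
    [[0,0,0],[0,0,0],2],
  ],
)

```text
clock: 21.07
tool_pos: [0.5844, 0.0212, 0.0453]
eef_rot: [0.695, 0.291, -0.47, 0.461]
contact_force: [2.0, -2.6, 2.9]
opening: 0.408
```

```bash
python3 -c "
from h import *
rep()"
```

```text
t 21.07 pos [0.5844 0.0212 0.0453] q [ 0.43  1.13 -1.06  2.18  1.92  1.02 -2.3 ] F [ 2.  -2.6  2.9] open 0.408
rotvec deg (tool) [-1.1e+02  1.0e-01 -1.0e-01]
shift cm in present tool [ 0.07 -0.17 -0.14] in target tool [ 0.07  0.19 -0.11]
F tool [-1.8  3.8  1.3] F holder [ 2.2 -2.5] 2.9 mm 35.9 M tool [ 0.18 -0.38  0.73]
```

The reactive torque is steady at about 0.19 N m, matching the knob's friction, so it is turning (110° so far). Joint 7 nears its limit, so I regrasp.

Call:
drive_tool(
  deltas=[
    [[0,0,0],[0,0,0],7],
    [[0,0,0],[0,0,0],7],
    [[0,0,0],[0,0,0],7],
    [[0,0,0],[0,0,0],7],
    [[-6,0,0],[0,0,0],7],
    [[-7,0,0],[0,0,0],7],
    [[-7,0,0],[0,0,0],7],
    [[-7,0,0],[0,0,0],7],
    [[-7,0,0],[0,0,0],7],
    [[-7,0,0],[0,0,0],7],
    [[-7,0,0],[0,0,0],7],
    [[-7,0,0],[0,0,0],7],
  ],
)

```text
clock: 22.17
tool_pos: [0.5822, 0.0215, 0.0443]
eef_rot: [0.4, 0.477, -0.281, 0.73]
contact_force: [-1.1, 0.5, 0.6]
opening: 0.797
```

Call:
drive_tool(
  deltas=[
    [[-7,0,0],[0,0,0],7],
    [[-7,0,0],[0,0,0],7],
    [[-7,0,0],[0,0,0],7],
    [[-7,0,0],[0,0,0],7],
    [[-7,0,0],[0,0,0],7],
    [[-7,0,0],[0,0,0],7],
    [[-7,0,0],[0,0,0],7],
    [[0,0,0],[0,0,0],7],
    [[0,0,0],[0,0,0],7],
  ],
)

```text
clock: 22.92
tool_pos: [0.5825, 0.0214, 0.0445]
eef_rot: [0.065, 0.55, -0.061, 0.83]
contact_force: [0.2, -0.1, -0.9]
opening: 0.79
```

```bash
python3 -c "
from h import *
rep()"
```

```text
t 22.92 pos [0.5825 0.0214 0.0445] q [ 0.22  0.96 -0.65  2.2   2.08  0.67 -0.75] F [ 0.2 -0.1 -0.9] open 0.79
rotvec deg (tool) [-6.1 -0.1  0. ]
shift cm in present tool [0.08 0.19 0.07] in target tool [0.08 0.18 0.09]
F tool [ 0.9 -0.1 -0.1] F holder [ 0.2 -0. ] -0.9 mm 69.6 M tool [0.06 0.22 0.01]
```

Call:
drive_tool(
  deltas=[
    [[0,0,0],[0,0,0],2],
    [[0,0,0],[0,0,0],2],
    [[0,0,0],[0,0,0],2],
    [[0,0,0],[0,0,0],2],
    [[0,0,0],[0,0,0],2],
    [[4,0,0],[0,0,0],2],
    [[4,0,0],[0,0,0],2],
    [[4,0,0],[0,0,0],2],
    [[4,0,0],[0,0,0],2],
    [[4,0,0],[0,0,0],2],
    [[4,0,0],[0,0,0],2],
    [[0,0,0],[0,0,0],2],
  ],
)

```text
clock: 24.02
tool_pos: [0.5831, 0.0207, 0.0447]
eef_rot: [0.237, 0.525, -0.174, 0.799]
contact_force: [0.1, -0.8, 1.7]
opening: 0.41
```

```bash
python3 -c "
from h import *
rep()"
```

```text
t 24.02 pos [0.5831 0.0207 0.0447] q [ 0.28  1.   -0.76  2.19  2.02  0.76 -1.08] F [ 0.1 -0.8  1.7] open 0.41
rotvec deg (tool) [-30.2  -0.    0. ]
shift cm in present tool [ 0.07  0.23 -0.1 ] in target tool [0.07 0.25 0.03]
F tool [-1.5 -0.2  1.1] F holder [ 0.2 -0.8] 1.7 mm 36.1 M tool [ 0.11  0.06 -0.01]
```

Call:
drive_tool(
  deltas=[
    [[4,0,0],[0,0,0],2],
    [[4,0,0],[0,0,0],2],
    [[4,0,0],[0,0,0],2],
    [[0,0,0],[0,0,0],2],
  ],
)

```text
clock: 24.45
tool_pos: [0.5832, 0.0209, 0.0448]
eef_rot: [0.318, 0.504, -0.227, 0.77]
contact_force: [-0.9, -1.2, 2.3]
opening: 0.412
```

```bash
python3 -c "
from h import *
rep()"
```

```text
t 24.45 pos [0.5832 0.0209 0.0448] q [ 0.31  1.02 -0.81  2.19  2.    0.8  -1.25] F [-0.9 -1.2  2.3] open 0.412
rotvec deg (tool) [-42.1  -0.    0. ]
shift cm in present tool [ 0.07  0.18 -0.14] in target tool [0.07 0.23 0.01]
F tool [-2.4 -0.8  1. ] F holder [-0.8 -1.2] 2.3 mm 36.3 M tool [ 0.16 -0.   -0.02]
```

Call:
drive_tool(
  deltas=[
    [[4,0,0],[0,0,0],2],
    [[4,0,0],[0,0,0],2],
    [[4,0,0],[0,0,0],2],
    [[0,0,0],[0,0,0],2],
  ],
)

```text
clock: 24.88
tool_pos: [0.5834, 0.0211, 0.0448]
eef_rot: [0.396, 0.478, -0.278, 0.733]
contact_force: [-0.1, -0.8, 3.7]
opening: 0.409
```

```bash
python3 -c "
from h import *
rep()"
```

```text
t 24.88 pos [0.5834 0.0211 0.0448] q [ 0.33  1.04 -0.86  2.19  1.98  0.84 -1.43] F [-0.1 -0.8  3.7] open 0.409
rotvec deg (tool) [-54.   0.   0.]
shift cm in present tool [ 0.07  0.12 -0.17] in target tool [ 0.07  0.21 -0.  ]
F tool [-3.4  0.7  1.5] F holder [-0.  -0.8] 3.7 mm 36.1 M tool [ 0.14 -0.11  0.17]
```

Call:
drive_tool(
  deltas=[
    [[4,0,0],[0,0,0],2],
    [[4,0,0],[0,0,0],2],
    [[4,0,0],[0,0,0],2],
    [[0,0,0],[0,0,0],2],
  ],
)

```text
clock: 25.32
tool_pos: [0.5836, 0.0212, 0.0449]
eef_rot: [0.47, 0.446, -0.326, 0.688]
contact_force: [3.1, -0.6, 1.9]
opening: 0.409
```

```bash
python3 -c "
from h import *
rep()"
```

```text
t 25.32 pos [0.5836 0.0212 0.0449] q [ 0.36  1.06 -0.91  2.19  1.97  0.88 -1.61] F [ 3.1 -0.6  1.9] open 0.409
rotvec deg (tool) [-65.9   0.   -0. ]
shift cm in present tool [ 0.07  0.06 -0.19] in target tool [ 0.07  0.2  -0.02]
F tool [-0.6  3.2  1.8] F holder [ 3.1 -0.3] 1.9 mm 36.0 M tool [-0.46 -0.16  0.37]
```

Call:
drive_tool(
  deltas=[
    [[3,0,0],[0,0,0],2],
    [[3,0,0],[0,0,0],2],
    [[0,0,0],[0,0,0],2],
  ],
)

```text
clock: 25.67
tool_pos: [0.5835, 0.0218, 0.0449]
eef_rot: [0.506, 0.429, -0.349, 0.662]
contact_force: [3.5, 0.8, -0.1]
opening: 0.408
```

```bash
python3 -c "
from h import *
rep()"
```

```text
t 25.67 pos [0.5835 0.0218 0.0449] q [ 0.37  1.07 -0.93  2.19  1.96  0.9  -1.7 ] F [ 3.5  0.8 -0.1] open 0.408
rotvec deg (tool) [-71.9  -0.   -0. ]
shift cm in present tool [ 0.07  0.03 -0.13] in target tool [ 0.07  0.14 -0.01]
F tool [ 1.4  3.3 -0. ] F holder [3.4 1.1] -0.1 mm 35.9 M tool [-0.22  0.14  0.54]
```

Call:
drive_tool(
  deltas=[
    [[3,0,0],[0,0,0],2],
    [[3,0,0],[0,0,0],2],
    [[3,0,0],[0,0,0],2],
  ],
)

```text
clock: 26.02
tool_pos: [0.5838, 0.0216, 0.045]
eef_rot: [0.556, 0.4, -0.381, 0.621]
contact_force: [4.2, 1.2, -0.5]
opening: 0.407
```

```bash
sed -i '/g=r.snapshot/d' h.py; python3 -c "
from h import *
rep();print(r.get_state()['joint_torque'].round(2))"
```

```text
t 26.02 pos [0.5838 0.0216 0.045 ] q [ 0.38  1.08 -0.97  2.19  1.95  0.93 -1.84] F [ 4.2  1.2 -0.5] open 0.407
rotvec deg (tool) [-80.9   0.   -0.1]
shift cm in present tool [ 0.07 -0.01 -0.16] in target tool [ 0.07  0.16 -0.04]
F tool [ 2.   3.8 -0.9] F holder [4.1 1.5] -0.5 mm 35.9 M tool [-0.99  0.48  0.7 ]
[  0.43 -47.27 -10.41  -0.92  -0.71   0.1   -0.51]
```

Call:
drive_tool(
  deltas=[
    [[3,0,0],[0,0,0],2],
    [[3,0,0],[0,0,0],2],
    [[3,0,0],[0,0,0],2],
  ],
)

```text
clock: 26.27
tool_pos: [0.584, 0.0215, 0.045]
eef_rot: [0.603, 0.369, -0.412, 0.575]
contact_force: [6.1, 1.4, -0.0]
opening: 0.412
```

```bash
python3 -c "
from h import *
rep();print(r.get_state()['joint_torque'].round(2))"
```

```text
t 26.27 pos [0.584  0.0215 0.045 ] q [ 0.4   1.1  -1.    2.18  1.94  0.96 -1.98] F [ 6.1  1.4 -0. ] open 0.412
rotvec deg (tool) [-89.9   0.   -0.1]
shift cm in present tool [ 0.07 -0.06 -0.16] in target tool [ 0.07  0.16 -0.06]
F tool [ 2.3  5.5 -1.8] F holder [6.  1.8] -0.0 mm 36.3 M tool [-0.86  0.61  0.79]
[  0.51 -47.44 -10.78  -0.69  -0.7    0.15  -0.39]
```

The torque has climbed from about 0.2 to about 0.9 N m and stays there while the pads slip, after about 165° in total. That is the stop. I release and back off along the axis.

Call:
drive_tool(
  deltas=[
    [[0,0,0],[0,0,0],7.5],
    [[0,0,0],[0,0,0],7.5],
    [[0,0,0],[0,0,0],7.5],
    [[0,0,0],[0,0,0],7.5],
    [[0,0,0],[-1,0,0],7.5],
    [[0,0,0],[-2,0,0],7.5],
    [[0,0,0],[-3,0,0],7.5],
    [[0,0,0],[-3,0,0],7.5],
    [[0,0,0],[-3,0,0],7.5],
    [[0,0,0],[-3,0,0],7.5],
    [[0,0,0],[0,0,0],7.5],
    [[0,0,0],[0,0,0],7.5],
  ],
)

```text
clock: 27.27
tool_pos: [0.5248, 0.0253, 0.1847]
eef_rot: [0.603, 0.368, -0.412, 0.575]
contact_force: [-0.6, -0.8, -0.7]
opening: 0.849
```

```bash
python3 - <<'E'
from h import *
rep();S=r.snapshot("side");T=r.snapshot("top")
b=ball(S,260.5,195.4,9);print(b)
try:
    a=ball(T,245,200,8);print(a,tri(ray(T,*a[0]),ray(S,*b[0])))
except Exception as e:print(e)
h=cv2.cvtColor(S["color"],cv2.COLOR_RGB2HSV);m=((h[...,0]<14)&(h[...,1]>90)&(h[...,2]>110)).astype(np.uint8)[190:240,200:260]
n,l,st,cc=cv2.connectedComponentsWithStats(m);i=1+np.argmax(st[1:,4]);print("block px",cc[i]+[200,190],st[i],"expect",[proj(S,W(0,y,.042)).round(1) for y in(.053,.055)])
# white jaw inner edge next to block in top view, along holder y at x=-10..10 mm
for x in(.0,.02,.03):
    print(x,[int(T["color"][tuple(np.round(proj(T,W(x,y,.05))[::-1]).astype(int))].min()) for y in np.arange(-.04,.012,.003)])
E
```

```text
t 27.27 pos [0.5248 0.0253 0.1847] q [ 0.46  0.77 -1.13  2.27  1.6   0.85 -1.86] F [-0.6 -0.8 -0.7] open 0.849
rotvec deg (tool) [-90.    0.1  -0. ]
shift cm in present tool [15.24 -0.07 -0.25] in target tool [15.24  0.23 -0.04]
F tool [ 0.5 -0.7  0.8] F holder [-0.5 -0.8] -0.7 mm 74.8 M tool [ 0.   -0.01 -0.25]
(array([260.76666667, 195.48333333]), array([257, 191,  10,   9,  60], dtype=int32))
(array([244.23430962, 199.90794979]), array([237, 192,  16,  16, 239], dtype=int32)) (array([0.56787423, 0.02632622, 0.08254266]), np.float64(0.003052662192438539))
block px [229.35506003 212.03945111] [ 14   9  32  28 583] expect [array([228.3, 211.8]), array([228.1, 212.3])]
0.0 [120, 115, 118, 119, 118, 118, 105, 167, 183, 186, 190, 160, 103, 93, 108, 110, 109, 108]
0.02 [118, 118, 120, 120, 117, 118, 111, 144, 178, 185, 188, 193, 109, 90, 105, 106, 109, 109]
0.03 [79, 79, 96, 97, 102, 105, 99, 161, 181, 186, 189, 159, 105, 91, 108, 108, 106, 109]
```

```bash
python3 -c "
from plant import r
print(r.finish_job())"
```

```text
the job is handed in; nothing more can be done
None
```

The job is handed in at about 27 s of the 72 s allowed. The jaw is home with the block held between the jaws, and the knob is tight at its stop.

- **Jaw:** I pushed it in with closed fingers until it met its hard stop. The load climbed to about 16 N at the catch, and at the stop it rose with no further movement. The first push missed: the fingertips sit about 23 mm further back than the tool data says, so they passed over the jaw and touched nothing. I found the true height by touching the plate at 24 N, then repeated the push.
- **Knob:** I turned it clockwise in two grasps, about 165° in all. Torque stayed around 0.2 N m while turning, then rose to about 0.9 N m and stayed there while the pads slipped at 45 N grip.
- **Last checks, after letting go and backing off:**
  - The jaw still spans y ≈ -20 to -7 mm in the holder's frame, which is home.
  - The ball is where it was before the turning, to within about 2 mm.
  - The block is about 1 pixel from where it should be, and the arm was clear with no contact force.
- **What I could not confirm:**
  - The ball is smooth, so the knob's angle can't be seen; only the torque shows it is tight. The torque while turning also read with the opposite sign to what I expected.
  - The gripper read 36 to 38 mm on the 40 mm ball.
  - I did not check the bystanders one by one at the end, but no move passed close to them at low height.

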